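# Close up the module row on the sloping stand

## Task

Take the loose wide module from the mat, set it down (do not drop it) in the channel of the sloping stand beside the open end of the clamped row, and slide it along until it sits flush against the last module with no gap. Leave it fully seated in the channel and let go; do not shift the clamped row, and leave the slim module and the other things on the mat where they are.

Things in the scene. Friction and masses are not known exactly. Their poses are not given: they have to be found in the camera images.
- module: Loose wide grey module, 0.13-0.25 kg, upright on the mat left or right of centre, any yaw. Base block 60 (x) x 36 (y) x 38 mm high; on it a centred nose 40 (x) x 36 (y) x 34 mm high (72 mm in all; 10 mm shoulders at the x ends). Origin: centre of the underside, z up. A half turn about z makes no difference. Grip the nose across its 40 mm.
- row_face (a point): Middle, at channel floor level, of the clamped row's flat open end. y: along the channel into the row (free channel on the -y side); x: up the slope, away from the robot; z: off the floor, leaning 30 deg to the robot. Row: 36 and 54 mm wide modules of the same section, a steel clamp; slips above 60 N. Flush: module origin at y -18 mm, x 0, z 0, its axes along these (x either way).
- track: The straight aluminium channel, sloping 30 deg, low side to the robot. Origin: centre of its floor; axes as row_face: x up the slope, y along the channel, z off the floor. 400 mm long; floor 68 mm wide between lips 10 mm high, 8 mm thick. At least 120 mm is free beside the row. The module's 60 mm length goes across the channel.
- lamp (a point): Middle of the level lamp tube, 24 mm thick, 420 mm long, parallel to the channel, 188 mm straight above the middle of its floor; 12 mm posts at its ends stand 50 mm farther from the robot. It blocks an upright gripper over the channel; a tool leaning with the slope (30 deg, wrist towards the robot) passes. Axes: z up, y along the tube, x away from the robot.
- slim_module: A similar but narrower grey module, 20 mm wide (y) instead of 36, otherwise the same section and height; standing on the mat on the other side. Not needed. Origin: centre of the underside.
- screwdriver: Bystander: screwdriver, 170 mm long, lying on the mat along its x axis.
- circuit_board: Bystander: green circuit board 60 x 80 mm, up to 13 mm high, flat on the mat. Origin: centre of the underside.
- spool: Bystander: black spool, 60 mm across, 40 mm high, standing on its flange. Origin: centre of the underside.
- flask: Bystander: white bottle, 44 mm across, 90 mm high. Origin: centre of the underside.
Mind the look-alikes: they are no part of the job. What is shaped like the module but blue or turquoise is not meant.

How it is judged (in metres and radians):
On the way:
1. the module sits on the channel floor, tilted with it, while the gripper still touches it (z of module in the frame of row_face between -0.004 and 0.004 m and x of module in the frame of row_face between -0.008 and 0.008 m and angle between the z axis of module and the z axis of row_face, either way round below 0.08 rad and contact force between the fingers and module above 0.5 N), for 0.1 s.
At the end, for the whole second after the job is handed in: The module rests in the channel, on its floor (within 4 mm, tilted with it within 4.5 degrees), between the lips, its face against the row: mean gap under 3.5 mm and square within 4 degrees; released and still (z of module in the frame of row_face between -0.004 and 0.004 m and x of module in the frame of row_face between -0.008 and 0.008 m and angle between the z axis of module and the z axis of row_face, either way round below 0.08 rad and y of module in the frame of row_face between -0.0215 and -0.016 m and angle between the y axis of module and the y axis of row_face, either way round below 0.07 rad and linear speed of module below 0.01 m/s); the robot touches nothing.
It fails at once if the clamped row was shifted by more than 6 mm (distance of row_face from where it was at the start of the episode above 0.006 m).
It fails at once if the slim module or another thing on the mat was moved by more than 25 mm (distance of any of flask, spool, screwdriver, circuit_board, slim_module from where it was at the start of the episode above 0.025 m).
It also fails if it takes over 38 s, if anything falls off the work surface, if the arm or the gripper's body presses on something with over 40 N, if the wrist force passes 120 N, or if a joint passes its speed limit or range.

## Robot

A 6-joint arm with a two-finger parallel gripper is mounted at the origin on the work surface. World frame = base frame: x ahead of the robot, y to its left, z up, the work surface at z = 0. Lengths are in mm, angles in rad, forces in N, time in s.
With the tool pointing down it reaches from about 225 to 725 mm from the base axis. Payload 3.1 kg.
Tool frame: the origin (TCP) lies between the finger pads; the fingertips stand 8 mm ahead of it and the grasp point (between the pads) lies 11 mm behind it (arm.tips_ahead is the z of the fingertips in the tool frame, in mm); z points along the fingers, y is the line along which they close (so a half turn about z gives the same grasp; the last joint's range is limited). The gripper opens to 85 mm and grips with 20 to 120 N. Pads are 22 mm wide; open, the fingers measure 114 mm over their backs; the gripper's body (76 mm by 85 mm) begins 54 mm behind the grasp point. The pads swing forward as they close: fully open they stand 13 mm farther back than shut.
Start: joints at [-1.421, 0.048, 0.099, 1.622, 0, 1.443], TCP at [143.961, -504.869, 239.312] pointing down, gripper open.
Joint ranges: [-2.91, 2.91], [-0.99, 1.94], [-1.21, 1.42], [-2.12, 2.29], [-1.49, 1.47], [-3.14, 3.14]. Speed limits (rad/s): [2.79, 2.79, 3.14, 3.14, 3.14, 3.14].

## Interface

Orientations are given as a rotation vector (axis times angle).
In Python, from cell import arm, optics gives the robot as it stands. The module is installed in compiled form; this text tells all that it offers.
- The arm moves only by the shell command python3 -m handwheel 'ROWS'. ROWS is JSON, a list of rows, each an object with "linear": the shift along the tool's x, y, z in cm, a list of three; "turn": the turn, a rotation vector about the tool's x, y, z in degrees, a list of three; "fingers": the finger opening in cm, from 0 to 8.54. In form: [{"linear": [dx, dy, dz], "turn": [wx, wy, wz], "fingers": fingers}, ...]. A call has 1 to 5 rows; each row shifts and turns the commanded pose from where the row before left it, along the tool's axes as they then stand; what a row does not reach is not made up. A row lasts 1/10 s, in which the tool goes at most 50 mm and 8.59 degrees, less where a joint would pass 70% of its speed; a pose out of reach is approached as far as the arm can. A call with a gripper value outside its range is refused whole. The fingers move at their own pace and stop on an object; the grip force is fixed at half the most. Time passes only in rows, so rows that do not move let the fingers close. It gives the time, the measured TCP pose, the force, the opening and the grip force at its end, in the units of the state.
- arm.read_state(): the state, without advancing time (a new reading comes with each control period).
- optics.snapshot(name): name is "side" or "top" or "wrist"; returns a dict with "frame" (384x512x3 uint8, red, green, blue), "K" (3x3 intrinsics, pixels), "distortion" ([k1, k2, p1, p2, k3] as OpenCV has them; the pictures are not rectified), "T" (4x4, takes a point from camera to world coordinates); the wrist camera has in their place "tool_from_camera" (4x4, takes a point from camera to tool coordinates, whose origin is the TCP and whose axes are the flange's). Camera axes: x right, y down, z forward; pixel columns grow to the right and rows downward; lengths in mm; the calibration is good to about 2 mm. A picture is of the moment at which its call begins: read the wrist's pose just before it. There is no depth.
- arm.finish_job(): hands the job in; it is judged then, once.
The state is a dict: "clock": time; "qpos": joint angles; "dq": joint speeds; "joint_torque": joint torques, N m; "tool_pos": TCP position; "eef_rot": TCP orientation; "wrist_force": force on the tool from outside, world axes, zero at the start; "ft_torque": the same for the moment, N m; "opening": opening from 0.0 (shut) to 1.0 (fully open); "gripper_force": force on a finger pad.
Only numpy, scipy, OpenCV 4.12 (cv2) and the standard library are available. Lean on these libraries where they do the work, as an engineer would, in place of code of your own. Each camera call takes 0.05 s, during which the arm holds its last target. There are 200 camera calls.

## Working session

There is one attempt and no reset: what is moved stays moved. The work goes in short steps, Python scripts to look and compute and a shell command to move; the robot and the scene stay as the last step left them, time stands still between calls to the robot, and variables do not carry over. Pictures are saved under pics/ and viewed, at most 10 in all, crops included, and the job is handed in when it is done.

```bash
mkdir -p pics
python3 - <<'E'
from cell import arm, optics
import cv2,pickle,numpy as np
s=arm.read_state();print(s)
d={}
for n in("top","side"):
    d[n]=optics.snapshot(n);cv2.imwrite(f"pics/{n}0.png",d[n]["frame"][:,:,::-1]);print(n,d[n]["K"],d[n]["distortion"],np.round(d[n]["T"],3))
pickle.dump(d,open("d0.pkl","wb"))
E
```

```text
{'clock': 0.0, 'qpos': array([-1.42077045e+00,  4.87719694e-02,  9.75505712e-02,  1.62200085e+00,
       -2.12885137e-06,  1.44298925e+00]), 'dq': array([-4.29276403e-04,  4.90248938e-05,  1.50018091e-03, -7.52699445e-04,
        1.32291389e-03, -3.25695321e-04]), 'joint_torque': array([-4.55113523e-04, -3.38776052e+01,  3.20017111e+01,  2.00211728e-02,
       -2.93000121e-04, -1.63830901e-06]), 'tool_pos': array([ 143.88493879, -504.26529119,  238.08241657]), 'eef_rot': array([-3.10892610e+00, -4.34680783e-01,  4.56414516e-05]), 'wrist_force': array([ 0.8373507 ,  0.31274637, -0.44929934]), 'ft_torque': array([-0.0407516 ,  0.03455215, -0.01056331]), 'gripper_force': 0.0, 'opening': 1.0013861142796538}
top [[421.05316592   0.         258.31252035]
 [  0.         421.05316592 182.32185642]
 [  0.           0.           1.        ]] [0.04167592 0.         0.         0.         0.        ] [[-4.000000e-03 -9.950000e-01  1.030000e-01  3.554320e+02]
 [-1.000000e+00  5.000000e-03  1.000000e-02 -3.560500e+01]
 [-1.000000e-02 -1.030000e-01 -9.950000e-01  1.307951e+03]
 [ 0.000000e+00  0.000000e+00  0.000000e+00  1.000000e+00]]
side [[397.93963385   0.         262.54340395]
 [  0.         397.93963385 184.027296  ]
 [  0.           0.           1.        ]] [-0.0735076  0.         0.         0.         0.       ] [[-9.73000e-01 -1.15000e-01  2.00000e-01  2.23193e+02]
 [-2.30000e-01  4.82000e-01 -8.45000e-01  9.51499e+02]
 [ 1.00000e-03 -8.69000e-01 -4.95000e-01  7.45613e+02]
 [ 0.00000e+00  0.00000e+00  0.00000e+00  1.00000e+00]]
```

View pics/top0.png

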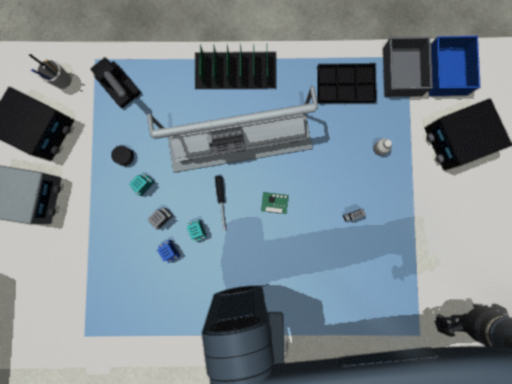

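View pics/side0.png

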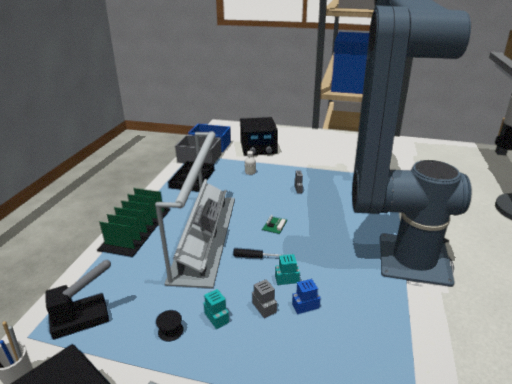

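Grey candidates in the top view: (161,218) wide and (354,215) slim. The look-alikes are turquoise at (141,184) and (197,230), and blue at (168,251). The grey one at (161,218) fits the description, so I'll confirm it in an enlarged crop, together with the row's open end near (246,138).

Run:
```python
import cv2,pickle,numpy as np
d=pickle.load(open("d0.pkl","rb"))
t=d["top"]["frame"][:,:,::-1];s=d["side"]["frame"][:,:,::-1]
def c(im,x,y,w,h):return cv2.resize(im[y:y+h,x:x+w],(400,300),interpolation=cv2.INTER_CUBIC)
im=np.vstack([np.hstack([c(t,136,194,56,42),c(s,240,275,48,36)]),np.hstack([c(t,160,80,160,120),c(s,160,170,96,72)])])
cv2.imwrite("pics/crop1.png",im)
```

```text
(no output)
```

View pics/crop1.png

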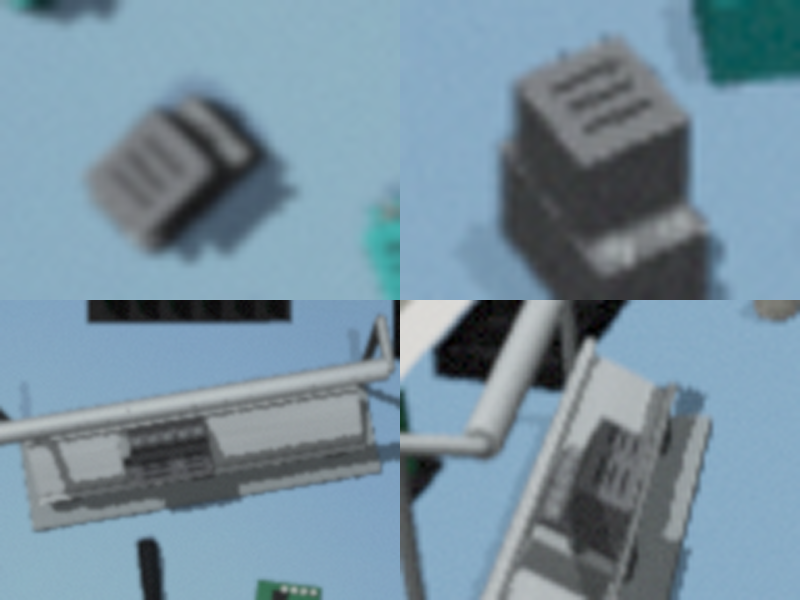

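Confirmed: (161,218) in the top view is grey, wide (40 x 36 nose top) and has shoulders. Its shoulder strip lies to the upper right. The row's open end is at about (245,138) in the top view.

```bash
cat > h.py <<'E'
import numpy as np,cv2,pickle
from scipy.spatial.transform import Rotation as Rn
def ray(cam,uv,T=None):
    T=cam["T"] if T is None else T
    n=cv2.undistortPoints(np.array([[uv]],float),cam["K"],np.array(cam["distortion"]))[0,0]
    return T[:3,3],T[:3,:3]@np.array([n[0],n[1],1])
def onz(cam,uv,z,T=None):
    o,v=ray(cam,uv,T);return o+v*(z-o[2])/v[2]
def onplane(cam,uv,p,n,T=None):
    o,v=ray(cam,uv,T);return o+v*(np.dot(p-o,n)/np.dot(v,n))
def tri(rays):
    A=np.zeros((3,3));b=np.zeros(3)
    for o,v in rays:
        v=v/np.linalg.norm(v);P=np.eye(3)-np.outer(v,v);A+=P;b+=P@o
    return np.linalg.solve(A,b)
def proj(cam,p,T=None):
    T=cam["T"] if T is None else T
    Ti=np.linalg.inv(T);r,_=cv2.Rodrigues(Ti[:3,:3])
    return cv2.projectPoints(np.array([p],float),r,Ti[:3,3],cam["K"],np.array(cam["distortion"]))[0][0,0]
def pose(s):
    T=np.eye(4);T[:3,:3]=Rn.from_rotvec(s["eef_rot"]).as_matrix();T[:3,3]=s["tool_pos"];return T
def go(s,R,p):
    """turn (deg, tool frame) then shift (cm) in the turned tool frame, and shift in the present frame"""
    T=pose(s);w=Rn.from_matrix(T[:3,:3].T@R).as_rotvec(degrees=True)
    print("shift now-frame cm",np.round(T[:3,:3].T@(p-T[:3,3])/10,2),"turn deg",np.round(w,2),"shift new-frame cm",np.round(R.T@(p-T[:3,3])/10,2))
E
python3 - <<'E'
from h import *
from cell import arm,optics
d=pickle.load(open("d0.pkl","rb"));t,s=d["top"],d["side"]
q=[onz(t,(136+a/7.143,194+b/7.143),72) for a,b in[(88,180),(155,108),(218,165),(150,248)]]
print("nose top",np.round(q,1),np.round(np.mean(q,0),1))
q2=[onz(s,(240+a/8.333,275+b/8.333),72) for a,b in[(117,80),(212,38),(290,118),(185,168)]]
print("side",np.round(q2,1),np.round(np.mean(q2,0),1))
T=lambda a,b:(160+a/2.5,80+(b-300)/2.5)
for n,(a,b) in dict(rowtopR=(210,425),rowbotR=(215,475),lampL=(0,437),lampR=(360,370),baseL=(35,530),baseR=(380,470),upR=(360,388),loR=(365,445)).items():
    print(n,[np.round(onz(t,T(a,b),z),0) for z in(0,60,100,250)])
st=arm.read_state();print(np.round(pose(st),3))
w=optics.snapshot("wrist");print(np.round(w["tool_from_camera"],3),w["K"],w["distortion"])
E
```

```text
nose top [[376.9 298.4  72. ]
 [406.2 271.7  72. ]
 [382.7 245.4  72. ]
 [349.1 272.4  72. ]] [378.7 272.   72. ]
side [[403.5 275.8  72. ]
 [381.  252.8  72. ]
 [352.4 279.2  72. ]
 [376.7 304.7  72. ]] [378.4 278.1  72. ]
rowtopR [array([658.,  22.,   0.]), array([644.,  19.,  60.]), array([635.,  17., 100.]), array([600.,  11., 250.])]
rowbotR [array([594.,  15.,   0.]), array([583.,  13.,  60.]), array([575.,  12., 100.]), array([548.,   6., 250.])]
lampL [array([644., 287.,   0.]), array([630., 272.,  60.]), array([622., 262., 100.]), array([589., 225., 250.])]
lampR [array([ 728., -169.,    0.]), array([ 710., -163.,   60.]), array([ 699., -159.,  100.]), array([ 656., -143.,  250.])]
baseL [array([525., 241.,   0.]), array([517., 228.,  60.]), array([512., 220., 100.]), array([493., 188., 250.])]
baseR [array([ 599., -192.,    0.]), array([ 588., -185.,   60.]), array([ 580., -180.,  100.]), array([ 552., -162.,  250.])]
upR [array([ 704., -168.,    0.]), array([ 688., -162.,   60.]), array([ 678., -158.,  100.]), array([ 638., -143.,  250.])]
loR [array([ 631., -174.,    0.]), array([ 618., -167.,   60.]), array([ 610., -163.,  100.]), array([ 578., -147.,  250.])]
[[ 9.62000e-01  2.74000e-01 -0.00000e+00  1.43876e+02]
 [ 2.74000e-01 -9.62000e-01  2.00000e-03 -5.04350e+02]
 [ 0.00000e+00 -2.00000e-03 -1.00000e+00  2.38244e+02]
 [ 0.00000e+00  0.00000e+00  0.00000e+00  1.00000e+00]]
[[-0.00000e+00 -9.64000e-01 -2.68000e-01  6.81360e+01]
 [ 1.00000e+00 -1.00000e-03  1.00000e-03  1.02700e+00]
 [-1.00000e-03 -2.68000e-01  9.64000e-01 -1.34977e+02]
 [ 0.00000e+00  0.00000e+00  0.00000e+00  1.00000e+00]] [[267.41099449   0.         250.22063765]
 [  0.         267.41099449 193.67490877]
 [  0.           0.           1.        ]] [-0.04717716  0.          0.          0.          0.        ]
```

Run:
```python
from h import *
from cell import arm
d=pickle.load(open("d0.pkl","rb"));t,s=d["top"],d["side"]
a=tri([ray(t,(152,132)),ray(s,(175,203))]);b=tri([ray(t,(315,103)),ray(s,(212,137))])
print(np.round(a),np.round(b),np.linalg.norm(a-b))
yaw=np.arctan2(-(a-b)[0],(a-b)[1]);print(np.degrees(yaw))
f=(a+b)/2-[0,0,188];print("floor mid",f)
Rr=Rn.from_euler("z",yaw).as_matrix()@Rn.from_euler("y",-30,degrees=True).as_matrix();print(np.round(Rr,3))
n=Rr[:,2]
for z in(0,72):
  for uv in((244,130),(246,150)):
    print(z,np.round(Rr.T@(onplane(t,uv,f+z*n,n)-f)))
```

```text
[596. 245. 254.] [ 665. -174.  240.] 425.59572702237534
9.320979961155748
floor mid [630.77774795  35.49955249  59.19807533]
[[ 0.855 -0.162 -0.493]
 [ 0.14   0.987 -0.081]
 [ 0.5    0.     0.866]]
0 [ 11. -18.   0.]
0 [-53. -14.  -0.]
72 [ 32. -19.  72.]
72 [-28. -15.  72.]
```

```bash
cat >> h.py <<'E'
Rr=Rn.from_euler("z",9.6,degrees=True).as_matrix()@Rn.from_euler("y",-30,degrees=True).as_matrix()
face=np.array([634,19,59.])
Rt=np.c_[Rr[:,1],Rr[:,0],-Rr[:,2]]
E
python3 - <<'E'
from h import *
from cell import arm
s=arm.read_state()
go(s,pose(s)[:3,:3],np.array([330,-250,238]))
go(s,Rt,face+Rr@[-20,-100,110])
s["tool_pos"]=np.array([330,-250,238]);go(s,Rt,face+Rr@[-20,-100,110])
E
```

```text
shift now-frame cm [ 24.87 -19.36   0.08] turn deg [0. 0. 0.] shift new-frame cm [ 24.87 -19.36   0.08]
shift now-frame cm [ 53.19 -27.73   9.48] turn deg [-24.5   21.78 -81.65] shift new-frame cm [33.43 38.44 33.06]
shift now-frame cm [28.32 -8.37  9.4 ] turn deg [-24.5   21.78 -81.65] shift new-frame cm [11.45 18.89 21.73]
```

```bash
r='{"linear":[3.55,-2.77,0],"turn":[0,0,0],"fingers":8.5}'
python3 -m handwheel '[{"linear":[3.55,-2.77,0],"turn":[0,0,0],"fingers":8.5},{"linear":[3.55,-2.77,0],"turn":[0,0,0],"fingers":8.5},{"linear":[3.55,-2.77,0],"turn":[0,0,0],"fingers":8.5},{"linear":[3.55,-2.77,0],"turn":[0,0,0],"fingers":8.5},{"linear":[3.55,-2.77,0],"turn":[0,0,0],"fingers":8.5}]'
python3 -m handwheel '[{"linear":[3.55,-2.77,0],"turn":[0,0,0],"fingers":8.5},{"linear":[3.55,-2.77,0],"turn":[0,0,0],"fingers":8.5},{"linear":[0,0,0],"turn":[-2.227,1.98,-7.423],"fingers":8.5},{"linear":[0,0,0],"turn":[-2.227,1.98,-7.423],"fingers":8.5},{"linear":[0,0,0],"turn":[-2.227,1.98,-7.423],"fingers":8.5}]'
python3 -m handwheel '[{"linear":[0,0,0],"turn":[-2.227,1.98,-7.423],"fingers":8.5},{"linear":[0,0,0],"turn":[-2.227,1.98,-7.423],"fingers":8.5},{"linear":[0,0,0],"turn":[-2.227,1.98,-7.423],"fingers":8.5},{"linear":[0,0,0],"turn":[-2.227,1.98,-7.423],"fingers":8.5},{"linear":[0,0,0],"turn":[-2.227,1.98,-7.423],"fingers":8.5}]'
python3 -m handwheel '[{"linear":[0,0,0],"turn":[-2.227,1.98,-7.423],"fingers":8.5},{"linear":[0,0,0],"turn":[-2.227,1.98,-7.423],"fingers":8.5},{"linear":[0,0,0],"turn":[-2.227,1.98,-7.423],"fingers":8.5}]'
python3 - <<'E'
from h import *
from cell import arm
s=arm.read_state();print(s["qpos"],s["clock"]);go(s,Rt,face+Rr@[-20,-100,110])
E
```

```text
clock: 0.65
tool_pos: [277.3, -321.4, 238.9]
eef_rot: [-3.111, -0.434, -0.0]
wrist_force: [1.1, -0.2, -0.6]
opening: 0.999
gripper_force: 0.0
clock: 1.15
tool_pos: [330.3, -249.3, 239.1]
eef_rot: [2.863, 1.005, 0.181]
wrist_force: [-0.2, 0.0, 0.2]
opening: 0.993
gripper_force: 0.0
clock: 1.65
tool_pos: [329.6, -249.8, 239.2]
eef_rot: [2.239, 1.764, 0.439]
wrist_force: [0.9, -0.6, -0.8]
opening: 0.994
gripper_force: 0.0
clock: 1.95
tool_pos: [329.5, -250.0, 239.2]
eef_rot: [1.766, 2.103, 0.561]
wrist_force: [-0.5, 0.0, 0.5]
opening: 1.0
gripper_force: 0.0
[-1.20369259 -0.52175068 -0.45276023  1.52445084  0.5134652   0.22373034] 1.95
shift now-frame cm [11.34 18.91 21.88] turn deg [0.09 0.05 0.36] shift new-frame cm [11.44 18.88 21.86]
```

```bash
python3 -m handwheel '[{"linear":[1.63,2.7,3.12],"turn":[0,0,0],"fingers":8.5},{"linear":[1.63,2.7,3.12],"turn":[0,0,0],"fingers":8.5},{"linear":[1.63,2.7,3.12],"turn":[0,0,0],"fingers":8.5},{"linear":[1.63,2.7,3.12],"turn":[0,0,0],"fingers":8.5},{"linear":[1.63,2.7,3.12],"turn":[0,0,0],"fingers":8.5}]' >/dev/null
python3 -m handwheel '[{"linear":[1.63,2.7,3.12],"turn":[0,0,0],"fingers":8.5},{"linear":[1.63,2.7,3.12],"turn":[0,0,0],"fingers":8.5},{"linear":[0,0,0],"turn":[0,0,0],"fingers":8.5}]'
python3 - <<'E'
from h import *
from cell import arm,optics
s=arm.read_state();w=optics.snapshot("wrist");pickle.dump((s,w),open("w1.pkl","wb"));print(s["qpos"])
im=w["frame"][:,:,::-1];cv2.imwrite("pics/w1.png",cv2.resize(im,(800,600),interpolation=cv2.INTER_CUBIC))
T=pose(s)@w["tool_from_camera"]
for p in([0,0,0],[-34,0,0],[34,0,0],[34,-200,0],[-34,-100,0],[30,0,38]):print(p,proj(w,face+Rr@p,T)*1.5625)
E
```

```text
clock: 2.75
tool_pos: [580.3, -88.0, 140.5]
eef_rot: [1.772, 2.109, 0.562]
wrist_force: [0.3, 0.1, 0.3]
opening: 0.993
gripper_force: 0.0
[-0.41195928 -0.27527505 -0.49519713  0.90711156  0.27953246  1.04878784]
[0, 0, 0] [429.3121453  130.97993729]
[-34, 0, 0] [366.54843535 130.63409825]
[34, 0, 0] [491.86166172 131.70030204]
[34, -200, 0] [471.33846825 452.18292859]
[-34, -100, 0] [368.11661835 308.04059541]
[30, 0, 38] [502.28373002 120.77513153]
```

View pics/w1.png

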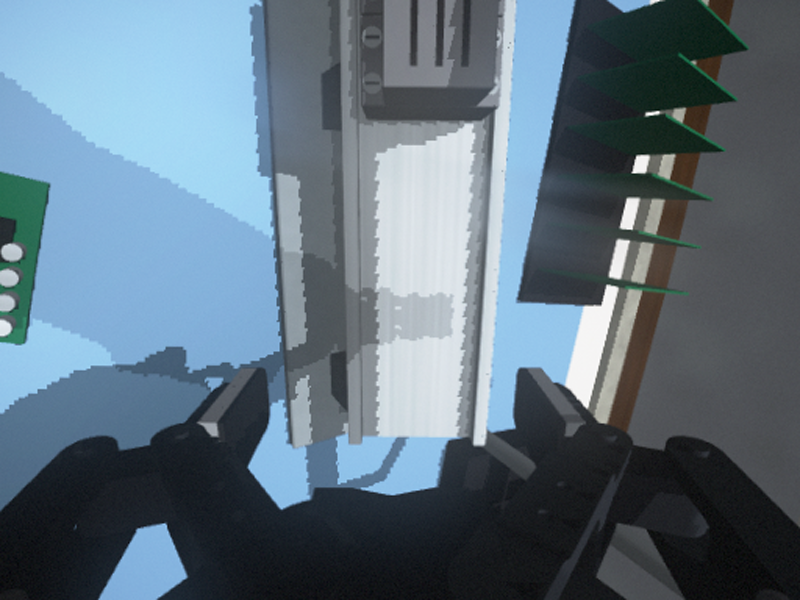

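Run:
```python
from h import *
s,w=pickle.load(open("w1.pkl","rb"));im=w["frame"][:,:,::-1]
a=cv2.resize(im[60:97,215:335],(800,247),interpolation=cv2.INTER_CUBIC)  # scale 6.667
b=cv2.resize(im[250:295,215:335],(800,300),interpolation=cv2.INTER_CUBIC)
cv2.imwrite("pics/w1c.png",np.vstack([a,b]))
```

```text
(no output)
```

View pics/w1c.png

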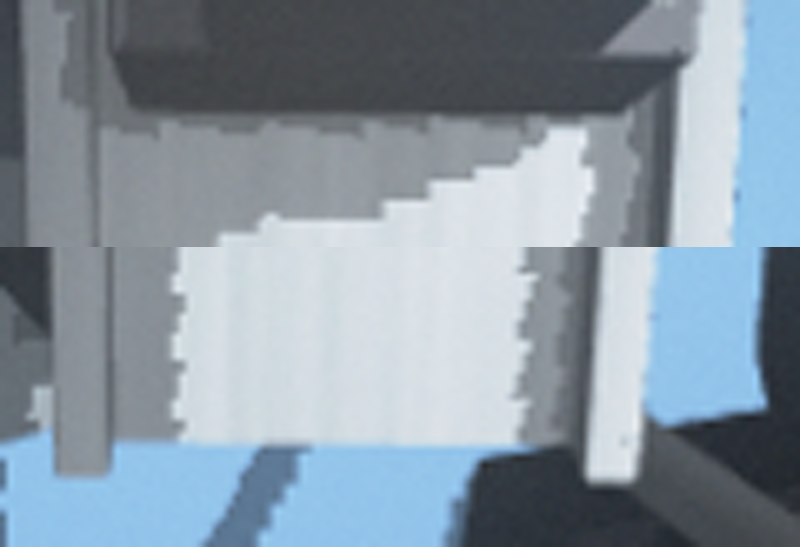

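Run:
```python
from h import *
from scipy.optimize import least_squares
s,w=pickle.load(open("w1.pkl","rb"));T=pose(s)@w["tool_from_camera"]
u=lambda cx,cy:np.array([215+(cx+.5)/6.667-.5,(60+(cy+.5)/6.667-.5) if cy<247 else 250+(cy-247+.5)/6.667-.5])
fix=[((-30,0,0),u(133,108)),((30,0,0),u(627,108)),((-34,'L',0),u(113,442)),((34,'L',0),u(575,442)),((-42,'L',10),u(54,475)),((-34,'L',10),u(110,475)),((34,'L',10),u(585,483)),((42,'L',10),u(638,483))]
lin=[(-42,10,u(23,200)),(-34,10,u(97,200)),(34,10,u(677,100)),(42,10,u(740,100))]
def fr(v):return Rn.from_euler("z",v[3],degrees=True).as_matrix()@Rn.from_euler("y",-v[5],degrees=True).as_matrix()
def res(v,pr=False):
    R=fr(v);r=[]
    for (x,y,z),p in fix:r+=list(proj(w,v[:3]+R@[x,-v[4] if y=='L' else y,z],T)-p)
    for i,(x,z,p) in enumerate(lin):r+=list(proj(w,v[:3]+R@[x,v[6+i],z],T)-p)
    r.append((v[5]-30)/.3)
    return np.array(r)
o=least_squares(res,[*face,9.6,170,30,-20,-20,-10,-10],loss="soft_l1")
print(np.round(o.x,2));print(np.round(res(o.x),1))
d=pickle.load(open("d0.pkl","rb"));R=fr(o.x);p0=o.x[:3]
for n,pts in(("top",[(-42,-o.x[4],10),(42,-o.x[4],10),(20,0,72),(-20,0,72)]),):
    for p in pts:print(n,p,np.round(proj(d[n],p0+R@p),1))
```

```text
[ 6.2579e+02  2.2850e+01  6.4710e+01  9.4300e+00  1.8654e+02  3.0040e+01
 -1.2080e+01 -1.2060e+01 -2.8000e-01 -1.6000e-01]
[-0.1 -0.4 -0.3  0.4  0.3 -0.5 -0.5  0.   0.1  0.4  0.   0.5 -0.2 -0.2
  0.2 -0.2  0.4 -0.  -0.5  0.  -0.1 -0.   0.7  0.   0.1]
top (-42, np.float64(-186.5432093051595), 10) [305.9 139.4]
top (42, np.float64(-186.5432093051595), 10) [303.  112.5]
top (20, 0, 72) [242.6 136.6]
top (-20, 0, 72) [244.9 149.7]
```

```bash
cat >> h.py <<'E'
face=np.array([625.8,22.9,64.7])
Rr=Rn.from_euler("z",9.43,degrees=True).as_matrix()@Rn.from_euler("y",-30,degrees=True).as_matrix()
Rt=np.c_[Rr[:,1],Rr[:,0],-Rr[:,2]]
def Rdown(az):
    c,s=np.cos(np.radians(az)),np.sin(np.radians(az));return np.array([[c,s,0],[s,-c,0],[0,0,-1]])
E
python3 - <<'E'
from h import *
s,w=pickle.load(open("w1.pkl","rb"))
go(s,pose(s)[:3,:3],np.array([480,60,230]));s["tool_pos"]=np.array([480,60,230]);go(s,Rdown(47.5),np.array([378.5,275,190]))
E
```

```text
shift now-frame cm [ 16.34  -1.93 -11.37] turn deg [0. 0. 0.] shift new-frame cm [ 16.34  -1.93 -11.37]
shift now-frame cm [22.92 -7.45  0.4 ] turn deg [ 27.58 -13.72  51.22] shift new-frame cm [  8.99 -22.01   4.  ]
```

```bash
python3 -m handwheel '[{"linear":[3.27,-0.39,-2.27],"turn":[0,0,0],"fingers":8.5},{"linear":[3.27,-0.39,-2.27],"turn":[0,0,0],"fingers":8.5},{"linear":[3.27,-0.39,-2.27],"turn":[0,0,0],"fingers":8.5},{"linear":[3.27,-0.39,-2.27],"turn":[0,0,0],"fingers":8.5},{"linear":[3.27,-0.39,-2.27],"turn":[0,0,0],"fingers":8.5}]'
python3 -m handwheel '[{"linear":[0,0,0],"turn":[3.448,-1.715,6.402],"fingers":8.5},{"linear":[0,0,0],"turn":[3.448,-1.715,6.402],"fingers":8.5},{"linear":[0,0,0],"turn":[3.448,-1.715,6.402],"fingers":8.5},{"linear":[0,0,0],"turn":[3.448,-1.715,6.402],"fingers":8.5}]' >/dev/null
python3 -m handwheel '[{"linear":[0,0,0],"turn":[3.448,-1.715,6.402],"fingers":8.5},{"linear":[0,0,0],"turn":[3.448,-1.715,6.402],"fingers":8.5},{"linear":[0,0,0],"turn":[3.448,-1.715,6.402],"fingers":8.5},{"linear":[0,0,0],"turn":[3.448,-1.715,6.402],"fingers":8.5}]'
python3 -m handwheel '[{"linear":[1.8,-4.4,0.8],"turn":[0,0,0],"fingers":8.5},{"linear":[1.8,-4.4,0.8],"turn":[0,0,0],"fingers":8.5},{"linear":[1.8,-4.4,0.8],"turn":[0,0,0],"fingers":8.5},{"linear":[1.8,-4.4,0.8],"turn":[0,0,0],"fingers":8.5},{"linear":[1.8,-4.4,0.8],"turn":[0,0,0],"fingers":8.5}]'
python3 -m handwheel '[{"linear":[0,0,0],"turn":[0,0,0],"fingers":8.5}]'
python3 - <<'E'
from h import *
from cell import arm,optics
s=arm.read_state();w=optics.snapshot("wrist");pickle.dump((s,w),open("w2.pkl","wb"));print(s["qpos"])
im=w["frame"][:,:,::-1];T=pose(s)@w["tool_from_camera"]
print(proj(w,[378.5,275,72],T))
cv2.imwrite("pics/w2.png",cv2.resize(im,(800,600),interpolation=cv2.INTER_CUBIC))
go(s,Rdown(47.5),np.array([378.5,275,50]))
E
```

```text
clock: 3.3
tool_pos: [478.4, 56.4, 233.8]
eef_rot: [1.775, 2.096, 0.56]
wrist_force: [1.1, 0.5, 0.6]
opening: 0.995
gripper_force: 0.0
clock: 4.1
tool_pos: [479.7, 55.8, 233.7]
eef_rot: [2.88, 1.246, 0.003]
wrist_force: [0.2, -0.5, 0.6]
opening: 0.995
gripper_force: 0.0
clock: 4.6
tool_pos: [379.4, 272.5, 192.0]
eef_rot: [2.877, 1.251, 0.007]
wrist_force: [1.0, 0.1, -0.4]
opening: 0.99
gripper_force: 0.0
clock: 4.7
tool_pos: [376.8, 275.1, 190.8]
eef_rot: [2.873, 1.265, 0.002]
wrist_force: [-0.2, -0.6, 0.2]
opening: 0.998
gripper_force: 0.0
[ 4.88384251e-01 -1.10843451e-01 -1.52085371e-01  1.52874754e+00
 -2.52494482e-03  2.80073177e+00]
[249.86768004 189.47032647]
shift now-frame cm [ 0.11  0.09 14.08] turn deg [0.15 0.   0.01] shift new-frame cm [ 0.11  0.13 14.08]
```

View pics/w2.png

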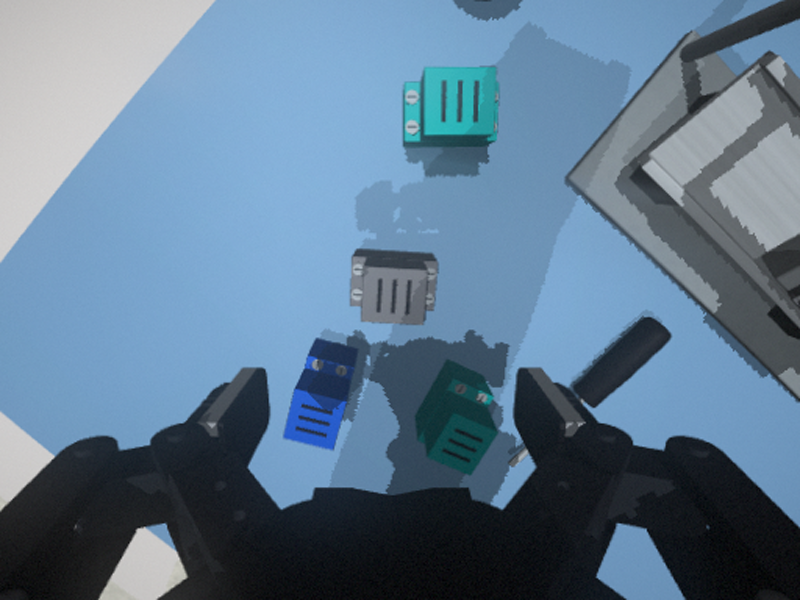

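Run:
```python
from h import *
s,w=pickle.load(open("w2.pkl","rb"));T=pose(s)@w["tool_from_camera"]
im=w["frame"][140:225,205:300];g=cv2.cvtColor(im,cv2.COLOR_RGB2GRAY);sat=im.max(2).astype(int)-im.min(2)
m=((sat<35)&(g>75)).astype(np.uint8);m=cv2.morphologyEx(m,cv2.MORPH_CLOSE,np.ones((5,5)))
m=cv2.morphologyEx(m,cv2.MORPH_OPEN,np.ones((15,15),np.uint8))
c=max(cv2.findContours(m,0,2)[0],key=cv2.contourArea);r=cv2.minAreaRect(c);print(r)
b=cv2.boxPoints(r)+[205,140];P=np.array([onz(w,p,72,T) for p in b]);print(b,np.round(P,1),P.mean(0))
for i in range(4):
    v=P[(i+1)%4]-P[i];print(np.linalg.norm(v),np.degrees(np.arctan2(v[1],v[0])))
hand=[onz(w,np.array(p)/1.5625,72,T) for p in((362,267),(432,267),(425,325),(360,322))];print(np.round(hand,1),np.mean(hand,0),np.degrees(np.arctan2(*(hand[2]-hand[3])[1::-1])))
```

```text
((46.5, 48.5), (35.0, 53.0), 90.0)
[[225. 171.]
 [278. 171.]
 [278. 206.]
 [225. 206.]] [[373.3 304.7  72. ]
 [410.9 270.2  72. ]
 [387.7 243.4  72. ]
 [348.7 279.2  72. ]] [380.13883988 274.39976479  72.        ]
51.05611827689586 -42.55087899389516
35.48529638692152 -130.91806274788533
52.932059473885715 137.41182547633565
35.44698383017272 46.05112726766156
[[378.1 300.5  72. ]
 [409.9 271.3  72. ]
 [381.9 245.9  72. ]
 [352.6 275.5  72. ]] [380.61893574 273.29525093  72.        ] -45.37112180774936
```

```bash
python3 - <<'E'
from h import *
s,w=pickle.load(open("w2.pkl","rb"))
go(s,Rdown(45.7),np.array([380.2,274,50]))
E
python3 -m handwheel '[{"linear":[0.15,0.31,4],"turn":[0,0,1.8],"fingers":8.5},{"linear":[0,0,4],"turn":[0,0,0],"fingers":8.5},{"linear":[0,0,2],"turn":[0,0,0],"fingers":8.5},{"linear":[0,0,0],"turn":[0,0,0],"fingers":8.5}]'
python3 - <<'E'
from h import *
from cell import arm
go(arm.read_state(),Rdown(45.7),np.array([380.2,274,50]))
E
```

```text
shift now-frame cm [ 0.15  0.29 14.08] turn deg [0.15 0.   1.81] shift new-frame cm [ 0.16  0.32 14.08]
clock: 5.15
tool_pos: [382.0, 267.6, 88.3]
eef_rot: [2.895, 1.204, -0.006]
wrist_force: [-0.8, 0.2, 0.4]
opening: 0.995
gripper_force: 0.0
shift now-frame cm [ 0.35 -0.6   3.82] turn deg [ 0.22  0.35 -0.54] shift new-frame cm [ 0.33 -0.58  3.83]
```

```bash
python3 -m handwheel '[{"linear":[0,0,0],"turn":[0,0,0],"fingers":8.5},{"linear":[0,0,0],"turn":[0,0,0],"fingers":8.5}]'
python3 - <<'E'
from h import *
from cell import arm,optics
s=arm.read_state();go(s,Rdown(45.7),np.array([380.2,274,50]));w=optics.snapshot("wrist")
s=arm.read_state();go(s,Rdown(45.7),np.array([380.2,274,50]))
T=pose(s)@w["tool_from_camera"];print(proj(w,[380.2,274,72],T));im=w["frame"][:,:,::-1]
cv2.imwrite("pics/w3.png",cv2.resize(im,(800,600)))
E
```

```text
clock: 5.35
tool_pos: [385.7, 270.7, 93.9]
eef_rot: [2.896, 1.207, 0.011]
wrist_force: [-0.9, 0.6, 0.8]
opening: 0.992
gripper_force: 0.0
shift now-frame cm [-0.18 -0.65  4.39] turn deg [ 0.4  -0.27 -0.45] shift new-frame cm [-0.15 -0.62  4.39]
shift now-frame cm [-0.2  -0.63  4.4 ] turn deg [ 0.4  -0.29 -0.43] shift new-frame cm [-0.17 -0.6   4.41]
[238.62213544 232.71866075]
```

View pics/w3.png

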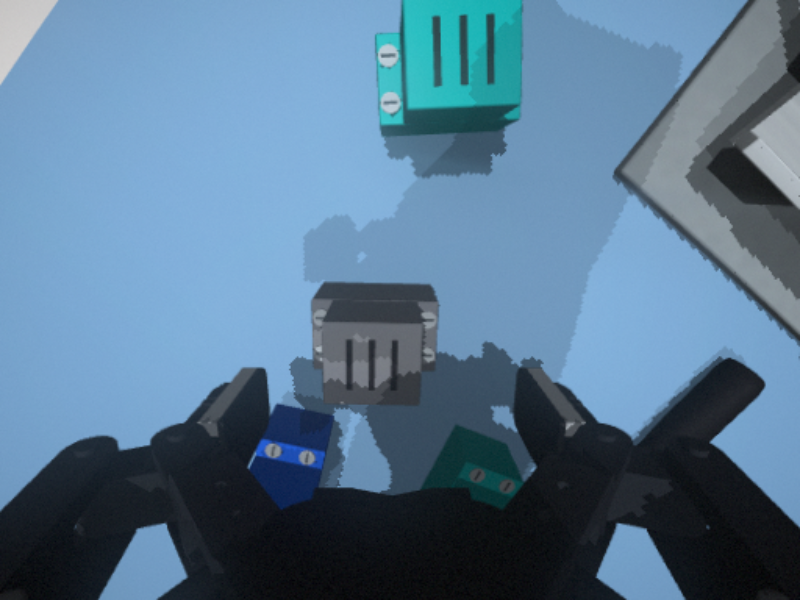

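```bash
python3 -m handwheel '[{"linear":[-0.2,-0.63,0],"turn":[0,0,-0.4],"fingers":8.5},{"linear":[0,0,2],"turn":[0,0,0],"fingers":8.5},{"linear":[0,0,0],"turn":[0,0,0],"fingers":8.5},{"linear":[0,0,0],"turn":[0,0,0],"fingers":8.5}]'
python3 - <<'E'
from h import *
from cell import arm
s=arm.read_state();go(s,Rdown(45.7),np.array([380.2,274,50]));print(s["qpos"])
E
```

```text
clock: 5.8
tool_pos: [377.6, 273.9, 71.8]
eef_rot: [2.89, 1.22, 0.004]
wrist_force: [0.6, 0.1, 0.2]
opening: 0.992
gripper_force: 0.0
shift now-frame cm [0.19 0.17 2.19] turn deg [ 0.31 -0.03  0.07] shift new-frame cm [0.19 0.18 2.18]
[ 0.48691423 -0.07569653 -0.35755952  1.28674346 -0.00490225  2.8295804 ]
```

```bash
python3 -m handwheel '[{"linear":[0.15,0.15,1.1],"turn":[0,0,0],"fingers":8.5},{"linear":[0,0,1.1],"turn":[0,0,0],"fingers":8.5},{"linear":[0,0,0],"turn":[0,0,0],"fingers":8.5},{"linear":[0,0,0],"turn":[0,0,0],"fingers":4.5}]'
python3 -m handwheel '[{"linear":[0,0,0],"turn":[0,0,0],"fingers":2},{"linear":[0,0,0],"turn":[0,0,0],"fingers":2},{"linear":[0,0,0],"turn":[0,0,0],"fingers":2},{"linear":[0,0,0],"turn":[0,0,0],"fingers":2},{"linear":[0,0,0],"turn":[0,0,0],"fingers":2}]'
```

```text
clock: 6.2
tool_pos: [379.6, 273.4, 48.8]
eef_rot: [2.89, 1.219, 0.002]
wrist_force: [0.5, -1.0, -0.8]
opening: 0.853
gripper_force: 0.0
clock: 6.7
tool_pos: [380.8, 274.1, 50.2]
eef_rot: [2.89, 1.219, 0.007]
wrist_force: [0.6, -0.4, 3.2]
opening: 0.456
gripper_force: 61.8
```

```bash
python3 -m handwheel '[{"linear":[0,0,-2],"turn":[0,0,0],"fingers":2},{"linear":[0,0,-4.5],"turn":[0,0,0],"fingers":2},{"linear":[0,0,-4.5],"turn":[0,0,0],"fingers":2},{"linear":[0,0,-4.5],"turn":[0,0,0],"fingers":2},{"linear":[0,0,-3],"turn":[0,0,0],"fingers":2}]'
python3 - <<'E'
from h import *
from cell import arm
s=arm.read_state();print(s["qpos"]);m=np.array([470,60,240]);go(s,pose(s)[:3,:3],m);s["tool_pos"]=m;go(s,Rt,face+Rr@[0,-50,90])
E
```

```text
clock: 7.2
tool_pos: [379.7, 274.5, 237.4]
eef_rot: [2.89, 1.219, 0.009]
wrist_force: [0.8, 0.9, -2.3]
opening: 0.46
gripper_force: 61.5
[ 0.48602891 -0.10408297 -0.05345423  1.61615144 -0.00508696  2.82923199]
shift now-frame cm [-9.06 21.44 -0.15] turn deg [0. 0. 0.] shift new-frame cm [-9.06 21.44 -0.15]
shift now-frame cm [ 1.59 15.05  9.84] turn deg [-27.32  14.03 -52.4 ] shift new-frame cm [-11.21   4.02  13.56]
```

```bash
python3 -m handwheel '[{"linear":[-1.81,4.29,0],"turn":[0,0,0],"fingers":2},{"linear":[-1.81,4.29,0],"turn":[0,0,0],"fingers":2},{"linear":[-1.81,4.29,0],"turn":[0,0,0],"fingers":2},{"linear":[-1.81,4.29,0],"turn":[0,0,0],"fingers":2},{"linear":[-1.81,4.29,0],"turn":[0,0,0],"fingers":2}]'
python3 -m handwheel '[{"linear":[0,0,0],"turn":[-3.415,1.754,-6.55],"fingers":2},{"linear":[0,0,0],"turn":[-3.415,1.754,-6.55],"fingers":2},{"linear":[0,0,0],"turn":[-3.415,1.754,-6.55],"fingers":2},{"linear":[0,0,0],"turn":[-3.415,1.754,-6.55],"fingers":2}]' >/dev/null
python3 -m handwheel '[{"linear":[0,0,0],"turn":[-3.415,1.754,-6.55],"fingers":2},{"linear":[0,0,0],"turn":[-3.415,1.754,-6.55],"fingers":2},{"linear":[0,0,0],"turn":[-3.415,1.754,-6.55],"fingers":2},{"linear":[0,0,0],"turn":[-3.415,1.754,-6.55],"fingers":2},{"linear":[0,0,0],"turn":[0,0,0],"fingers":2}]'
python3 - <<'E'
from h import *
from cell import arm
s=arm.read_state();go(s,Rt,face+Rr@[0,-50,90])
E
```

```text
clock: 7.7
tool_pos: [469.7, 58.1, 234.8]
eef_rot: [2.891, 1.22, 0.003]
wrist_force: [0.6, 0.5, -1.6]
opening: 0.455
gripper_force: 61.5
clock: 8.6
tool_pos: [467.3, 59.2, 232.2]
eef_rot: [1.783, 2.099, 0.555]
wrist_force: [-0.5, -1.1, -2.7]
opening: 0.46
gripper_force: 61.8
shift now-frame cm [-11.17   4.77  13.  ] turn deg [-0.42  0.04 -0.11] shift new-frame cm [-11.18   4.65  13.02]
```

```bash
python3 -m handwheel '[{"linear":[-4,1,1.5],"turn":[0,0,0],"fingers":2},{"linear":[-4,1.3,2],"turn":[0,0,0],"fingers":2},{"linear":[-3.2,1.3,3],"turn":[0,0,0],"fingers":2},{"linear":[0,1,3.5],"turn":[0,0,0],"fingers":2},{"linear":[0,0,3],"turn":[0,0,0],"fingers":2}]'
python3 -m handwheel '[{"linear":[0,0,0],"turn":[-0.4,0,-0.1],"fingers":2},{"linear":[0,0,0],"turn":[0,0,0],"fingers":2}]'
python3 - <<'E'
from h import *
from cell import arm,optics
s=arm.read_state();go(s,Rt,face+Rr@[0,-50,90]);
print(np.round(Rr.T@(s["tool_pos"]-face),1),s["qpos"])
w=optics.snapshot("wrist");im=w["frame"][:,:,::-1]
pickle.dump((s,w),open("w4.pkl","wb"));cv2.imwrite("pics/w4.png",cv2.resize(im[40:235,120:380],(800,600),interpolation=cv2.INTER_CUBIC))
E
```

```text
clock: 9.1
tool_pos: [593.3, -35.0, 144.7]
eef_rot: [1.784, 2.094, 0.557]
wrist_force: [-0.2, 0.1, -1.8]
opening: 0.459
gripper_force: 61.8
clock: 9.3
tool_pos: [590.3, -33.1, 143.5]
eef_rot: [1.778, 2.097, 0.562]
wrist_force: [-0.3, -0.3, -1.9]
opening: 0.463
gripper_force: 61.7
shift now-frame cm [-0.06 -0.11  0.04] turn deg [-0.03 -0.06 -0.01] shift new-frame cm [-0.06 -0.11  0.04]
[  1.1 -49.4  90.4] [-0.28428405 -0.29286248 -0.50761886  0.87719674  0.21943143  1.1755756 ]
```

View pics/w4.png

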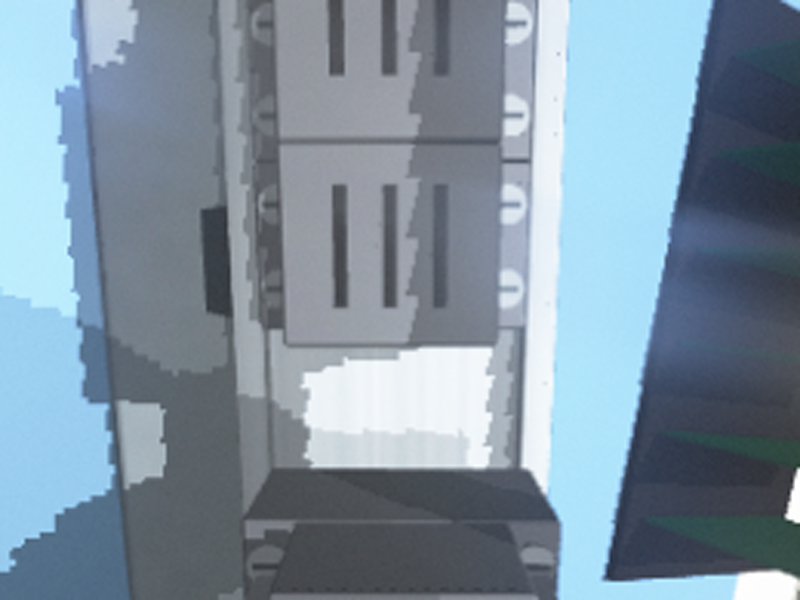

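The held module (front edge at row 470 to 520 of the crop) is parallel to the row. The row's nose edge runs from (285,345) to (500,345) in the crop, with free floor between the two.

Run:
```python
from h import *
s,w=pickle.load(open("w4.pkl","rb"));T=pose(s)@w["tool_from_camera"]
tp=Rr.T@(s["tool_pos"]-face)
for p in([-20,0,72],[20,0,72],[-30,0,38],[30,0,38],[30,36,38],[-34,-10,0],[34,-10,0],*[list(np.array([a,tp[1]+18,tp[2]-50.2+z])+[tp[0],0,0]) for a,z in((-30,0),(30,0),(-30,38),(30,38))]):
    print(np.round(p,1),np.round((proj(w,face+Rr@p,T)-[119.5,39.5])*800/260-.5,0))
```

```text
[-20   0  72] [285. 342.]
[20  0 72] [500. 342.]
[-30   0  38] [261. 325.]
[30  0 38] [527. 325.]
[30 36 38] [533. 156.]
[-34 -10   0] [271. 349.]
[ 34 -10   0] [520. 349.]
[-28.9 -31.4  40.2] [270. 462.]
[ 31.1 -31.4  40.2] [528. 462.]
[-28.9 -31.4  78.2] [239. 514.]
[ 31.1 -31.4  78.2] [558. 514.]
```

```bash
python3 -m handwheel '[{"linear":[0,-0.15,1.7],"turn":[0,0,0],"fingers":2},{"linear":[0,0,1.7],"turn":[0,0,0],"fingers":2},{"linear":[0,0,0],"turn":[0,0,0],"fingers":2},{"linear":[0,0,0],"turn":[0,0,0],"fingers":2}]'
cat > st.py <<'E'
from h import *
from cell import arm
s=arm.read_state();print("row-frame TCP",np.round(Rr.T@(s["tool_pos"]-face),1),"force",np.round(Rr.T@s["wrist_force"],1),"turn",np.round(Rn.from_matrix(pose(s)[:3,:3].T@Rt).as_rotvec(degrees=True),2),s["clock"])
E
python3 st.py
```

```text
clock: 9.75
tool_pos: [607.4, -31.1, 117.6]
eef_rot: [1.771, 2.093, 0.566]
wrist_force: [0.0, -0.1, -2.0]
opening: 0.457
gripper_force: 61.8
row-frame TCP [  3.1 -50.3  59.3] force [-1.  -0.1 -1.7] turn [0.35 0.08 0.13] 9.75
```

```bash
python3 -m handwheel '[{"linear":[0,-0.3,0.5],"turn":[0.3,0,0.1],"fingers":2},{"linear":[0,0,0],"turn":[0,0,0],"fingers":2},{"linear":[0,0,0],"turn":[0,0,0],"fingers":2}]' >/dev/null; python3 st.py
```

```text
row-frame TCP [ -1.2 -50.1  53.1] force [-0.4 -0.7 -1.5] turn [-0.04  0.04  0.01] 10.05
```

```bash
python3 -m handwheel '[{"linear":[0,0.1,0.15],"turn":[0,0,0],"fingers":2},{"linear":[0,0,0],"turn":[0,0,0],"fingers":2},{"linear":[0,0,0],"turn":[0,0,0],"fingers":2}]' >/dev/null; python3 st.py
python3 -m handwheel '[{"linear":[0,0,0.1],"turn":[0,0,0],"fingers":2},{"linear":[0,0,0],"turn":[0,0,0],"fingers":2},{"linear":[0,0,0],"turn":[0,0,0],"fingers":2}]' >/dev/null; python3 st.py
```

```text
row-frame TCP [ -0.2 -50.1  51.4] force [-1.5  0.2 -2.3] turn [-0.05  0.03  0.02] 10.35
row-frame TCP [ -0.3 -50.1  50.3] force [-0.5  0.6 -1.5] turn [-0.06  0.03  0.01] 10.65
```

Still no contact, so I'm going on in 1 mm steps.

```bash
for i in 1; do python3 -m handwheel '[{"linear":[0,0,0.1],"turn":[0,0,0],"fingers":2},{"linear":[0,0,0],"turn":[0,0,0],"fingers":2},{"linear":[0,0,0],"turn":[0,0,0],"fingers":2}]' >/dev/null; python3 st.py; done
python3 -m handwheel '[{"linear":[0,0,0.1],"turn":[0,0,0],"fingers":2},{"linear":[0,0,0],"turn":[0,0,0],"fingers":2},{"linear":[0,0,0],"turn":[0,0,0],"fingers":2}]' >/dev/null; python3 st.py
```

```text
row-frame TCP [ -0.3 -50.1  49.3] force [-1.5 -0.5 -1.3] turn [-0.05  0.03  0.01] 10.95
row-frame TCP [ -0.2 -50.1  48.3] force [-0.1  0.6 -1.2] turn [-0.05  0.03  0.01] 11.25
```

```bash
python3 -m handwheel '[{"linear":[0,0,0.1],"turn":[0,0,0],"fingers":2},{"linear":[0,0,0],"turn":[0,0,0],"fingers":2},{"linear":[0,0,0],"turn":[0,0,0],"fingers":2}]' >/dev/null; python3 st.py
python3 -m handwheel '[{"linear":[0,0,0.05],"turn":[0,0,0],"fingers":2},{"linear":[0,0,0],"turn":[0,0,0],"fingers":2},{"linear":[0,0,0],"turn":[0,0,0],"fingers":2}]' >/dev/null; python3 st.py
```

```text
row-frame TCP [ -0.1 -50.2  48. ] force [-3.   0.7  4.6] turn [-0.06  0.05  0.01] 11.55
row-frame TCP [ -0.1 -50.2  48. ] force [-4.6  0.5  8.7] turn [-0.08  0.05  0.  ] 11.85
```

Contact at TCP z 48.0 with about 6 to 10 N normal force: the module is on the floor. Next I slide it towards the row.

```bash
python3 -m handwheel '[{"linear":[0.6,0,-0.04],"turn":[0,0,0],"fingers":2},{"linear":[0.7,0,0],"turn":[0,0,0],"fingers":2},{"linear":[0.7,0,0],"turn":[0,0,0],"fingers":2},{"linear":[0.5,0,0],"turn":[0,0,0],"fingers":2},{"linear":[0,0,0],"turn":[0,0,0],"fingers":2}]' >/dev/null; python3 st.py
python3 -m handwheel '[{"linear":[0,0,0],"turn":[0,0,0],"fingers":2}]' >/dev/null; python3 st.py
```

```text
row-frame TCP [  1.  -24.6  47.9] force [-0.8 -1.2  5.4] turn [0.07 0.04 0.09] 12.35
row-frame TCP [  1.  -24.7  48. ] force [-0.9 -0.6  7.3] turn [ 0.07 -0.    0.07] 12.45
```

```bash
python3 -m handwheel '[{"linear":[0.2,-0.05,0],"turn":[0,0,0],"fingers":2},{"linear":[0.2,0,0],"turn":[0,0,0],"fingers":2},{"linear":[0,0,0],"turn":[0,0,0],"fingers":2},{"linear":[0,0,0],"turn":[0,0,0],"fingers":2}]' >/dev/null; python3 st.py
python3 -m handwheel '[{"linear":[0.1,0,0],"turn":[0,0,0],"fingers":2},{"linear":[0,0,0],"turn":[0,0,0],"fingers":2},{"linear":[0,0,0],"turn":[0,0,0],"fingers":2}]' >/dev/null; python3 st.py
```

```text
row-frame TCP [  0.6 -21.9  48. ] force [-0.8 -3.9  6.9] turn [0.07 0.14 0.02] 12.85
row-frame TCP [  0.6 -21.2  48. ] force [-1.3 -3.3  6.9] turn [0.07 0.17 0.01] 13.15
```

```bash
python3 -m handwheel '[{"linear":[0.07,0,0],"turn":[0,0,0],"fingers":2},{"linear":[0,0,0],"turn":[0,0,0],"fingers":2},{"linear":[0,0,0],"turn":[0,0,0],"fingers":2}]' >/dev/null; python3 st.py
```

```text
row-frame TCP [  0.5 -20.6  48. ] force [-0.5 -4.4  6.4] turn [0.06 0.19 0.  ] 13.45
```

```bash
python3 -m handwheel '[{"linear":[0.1,0,0],"turn":[0,0,0],"fingers":2},{"linear":[0,0,0],"turn":[0,0,0],"fingers":2},{"linear":[0,0,0],"turn":[0,0,0],"fingers":2}]' >/dev/null; python3 st.py
python3 -m handwheel '[{"linear":[0.1,0,0],"turn":[0,0,0],"fingers":2},{"linear":[0,0,0],"turn":[0,0,0],"fingers":2},{"linear":[0,0,0],"turn":[0,0,0],"fingers":2}]' >/dev/null; python3 st.py
```

```text
row-frame TCP [  0.5 -19.6  48. ] force [-1.1 -4.2  6.9] turn [0.05 0.19 0.  ] 13.75
row-frame TCP [  0.5 -18.6  48. ] force [-1.9 -4.   7.5] turn [0.05 0.19 0.  ] 14.05
```

```bash
python3 -m handwheel '[{"linear":[0.1,0,0],"turn":[0,0,0],"fingers":2},{"linear":[0,0,0],"turn":[0,0,0],"fingers":2},{"linear":[0,0,0],"turn":[0,0,0],"fingers":2}]' >/dev/null; python3 st.py
```

```text
row-frame TCP [  0.5 -18.6  48. ] force [-1.6 -5.1  5.7] turn [ 0.04  0.31 -0.01] 14.35
```

```bash
python3 -m handwheel '[{"linear":[0.05,0,0],"turn":[0,0,0],"fingers":2},{"linear":[0,0,0],"turn":[0,0,0],"fingers":2},{"linear":[0,0,0],"turn":[0,0,0],"fingers":2}]' >/dev/null; python3 st.py
python3 - <<'E'
from h import *
from cell import arm,optics
s=arm.read_state();w=optics.snapshot("wrist");pickle.dump((s,w),open("w5.pkl","wb"))
cv2.imwrite("pics/w5.png",cv2.resize(w["frame"][40:235,120:380,::-1],(800,600),interpolation=cv2.INTER_CUBIC))
E
```

```text
row-frame TCP [  0.5 -18.6  48. ] force [-2.2 -7.1  5.7] turn [ 0.04  0.37 -0.01] 14.65
```

View pics/w5.png

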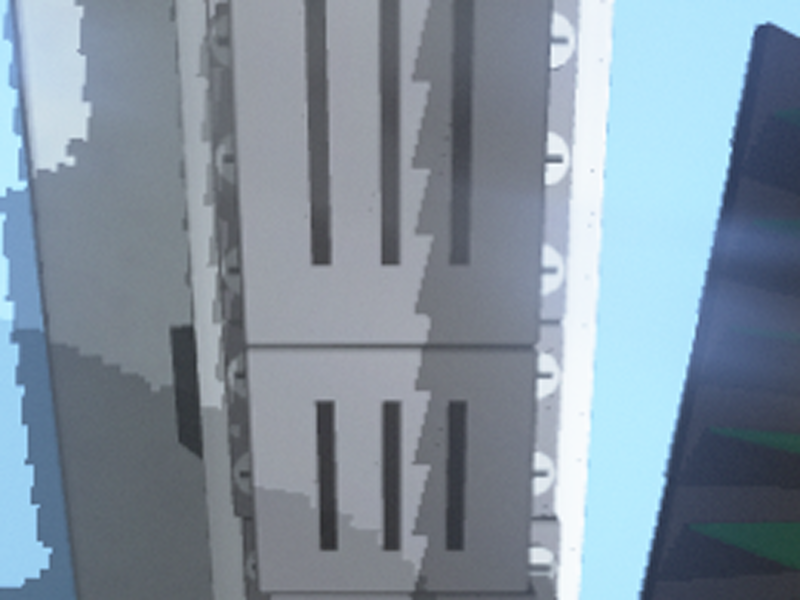

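The row's last face meets the module at crop row 592 with no floor visible between them. TCP y has stalled at -18.6 while the force climbs, so the faces are in contact. One more small push, then I release.

```bash
python3 -m handwheel '[{"linear":[0.1,0,0],"turn":[0,0,0],"fingers":2},{"linear":[0,0,0],"turn":[0,0,0],"fingers":2},{"linear":[0,0,0],"turn":[0,0,0],"fingers":2}]' >/dev/null; python3 st.py
python3 -m handwheel '[{"linear":[0,0,0],"turn":[0,0,0],"fingers":6},{"linear":[0,0,0],"turn":[0,0,0],"fingers":6.5},{"linear":[0,0,0],"turn":[0,0,0],"fingers":7},{"linear":[0,0,0],"turn":[0,0,0],"fingers":7},{"linear":[0,0,0],"turn":[0,0,0],"fingers":7}]'; python3 st.py
```

```text
row-frame TCP [  0.5 -18.5  48.1] force [-1.1 -8.8  5.2] turn [ 0.04  0.5  -0.02] 15.0
clock: 15.5
tool_pos: [604.1, 4.7, 104.8]
eef_rot: [1.777, 2.098, 0.561]
wrist_force: [0.5, 0.2, -0.3]
opening: 0.822
gripper_force: 0.0
row-frame TCP [ -1.1 -14.4  46.9] force [ 0.3  0.1 -0.6] turn [-0.08 -0.02  0.04] 15.5
```

```bash
python3 -m handwheel '[{"linear":[0,0,-1],"turn":[0,0,0],"fingers":7},{"linear":[0,0,-3],"turn":[0,0,0],"fingers":7},{"linear":[0,0,-4],"turn":[0,0,0],"fingers":7},{"linear":[-2,-1,-4],"turn":[0,0,0],"fingers":7},{"linear":[-3,-1,-2],"turn":[0,0,0],"fingers":7}]' >/dev/null; python3 -m handwheel '[{"linear":[0,0,0],"turn":[0,0,0],"fingers":7},{"linear":[0,0,0],"turn":[0,0,0],"fingers":7}]'; python3 st.py
python3 - <<'E'
from h import *
from cell import arm,optics
s=arm.read_state();w=optics.snapshot("wrist");T=pose(s)@w["tool_from_camera"]
c0=(proj(w,face+Rr@[0,-20,50],T)).astype(int);x,y=max(0,c0[0]-65),max(0,c0[1]-49);print(x,y)
cv2.imwrite("pics/w6.png",cv2.resize(w["frame"][y:y+97,x:x+130,::-1],(800,600),interpolation=cv2.INTER_CUBIC))
for p in([-20,0,72],[20,0,72],[-20,-36,72],[20,-36,72],[-30,-36,38],[30,-36,38],[-30,-36,0],[30,-36,0]):print(p,np.round((proj(w,face+Rr@p,T)-[x-.5,y-.5])*800/130,0))
E
```

```text
clock: 16.2
tool_pos: [526.6, -60.1, 218.0]
eef_rot: [1.777, 2.094, 0.561]
wrist_force: [0.2, 0.6, -0.7]
opening: 0.822
gripper_force: 0.0
row-frame TCP [-19.9 -65.7 188.5] force [-0.1  0.6 -0.8] turn [ 0.07  0.13 -0.06] 16.2
204 91
[-20, 0, 72] [281. 183.]
[20, 0, 72] [551. 183.]
[-20, -36, 72] [281. 426.]
[20, -36, 72] [542. 426.]
[-30, -36, 38] [224. 396.]
[30, -36, 38] [570. 396.]
[-30, -36, 0] [231. 371.]
[30, -36, 0] [537. 371.]
```

View pics/w6.png

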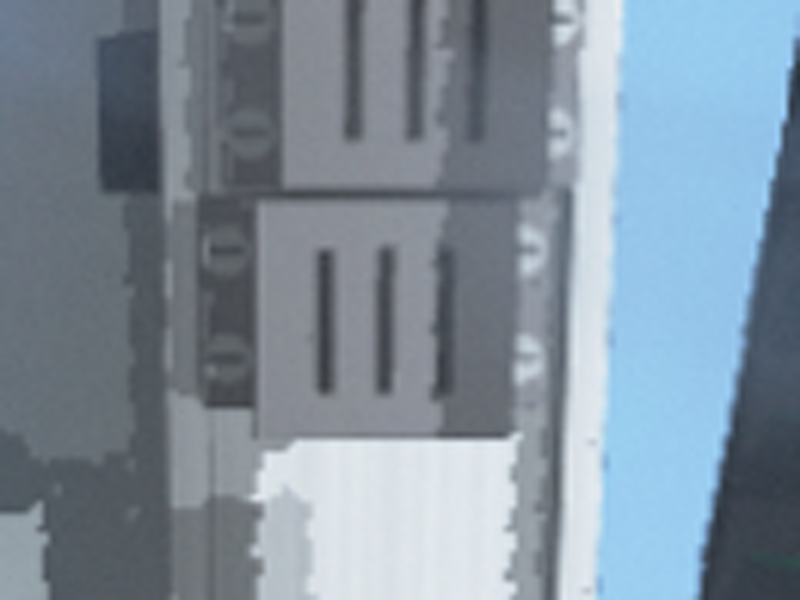

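The module sits squarely against the row: row edge at about crop row 190, module from about 197 to 437, so the gap is about 1 mm or less. It rests about 3.5 mm down-slope against the lower lip, within the 8 mm tolerance, and the gripper is clear.

```bash
python3 -c "
from cell import arm
print(arm.finish_job())"
```

```text
the job is handed in; nothing more can be done
None
```

The grey wide module is set down in the channel, slid up against the clamped row (about 1 mm gap or less in the last picture) and released; the job is handed in at about 16 s, with no verdict shown.

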